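# Snap the grease coupler onto the saw bearing's tilted nipple and hold it home

## Task

Take the orange-handled grease coupler out of its wooden stand, press it squarely, in line with the nipple, onto the tilted brass grease nipple of the green bearing housing until it snaps over the ball head, and push on until its spring plunger is fully home. Finish while still gripping the coupler and holding it pressed home against its spring; leave the blue tin, the spare ring, the offcut and the spanner where they are.

Things in the scene. Friction and masses are not known exactly. Their poses are not given: they have to be found in the camera images.
- coupler: Grease coupler, loose, 0.3 kg, 94 mm long, upright in its stand, mouth down. Origin: centre of the mouth's lip (lowest point); z runs along the tool from mouth to handle. z = 0 to 36 mm: round steel nose, 33 mm across at the flared lip, 28 mm above; 36 to 42 mm: dark flange, 44 mm across; 42 to 90 mm: square orange handle. Its turn about its own axis on the nipple does not matter.
- handle (a point): Middle of the coupler's orange handle (coupler z = 66 mm), 26 x 26 x 48 mm, faces square to the coupler's x and y; a black button 18 mm across and 4 mm high on its end. Grip it across two opposite faces, fingers pointing along the coupler's -z; the fingertips may stand just above the flange, which then takes the push.
- mouth (a point): Centre of the lip of the coupler's mouth (the coupler's origin): a bore along the axis, 24 mm wide at the lip, narrowing to 19 mm at z = 6 mm.
- jaws (a point): In the bore at coupler z = 10 mm: three sprung steel balls, 11 mm clear between them, that give way outward. Pushing the 16 mm nipple head past them takes about 10 to 15 N; they have snapped in behind it once the head's centre stands at coupler z = 17.5 mm or more.
- plunger (a joint): Spring plunger in the coupler's bore, m: 0 = free (face at coupler z = 23 mm), 0.008 = fully home (stop). The nipple head meets it with its centre at coupler z = 15 mm and pushes it in along the axis: plunger = head's z - 0.015. The spring pushes back with about 2 N at first, 12 N fully home; with the push let off it springs back to about 0.003 or less.
- nipple: Brass grease nipple, fixed to the housing, axis tilted 23 degrees (0.4 rad) from vertical. Origin: centre of its foot on the green boss; z points outward along its axis (the coupler's z must lie along it). Round foot 14 mm across and 5 mm high, shank 9 mm across, ball head 16 mm across centred at z = 27 mm, 35 mm long in all. The boss below it is 26 mm across. With the coupler fully home its lip stands about 4 mm clear of the boss.
- nipple_head (a point): Centre of the nipple's 16 mm ball head, about 105 mm above the bench.
- housing: Green cast pillow-block bearing, fixed to the bench; base 150 x 42 x 16 mm along its x and y, round body 72 mm across (axis along y, 42 mm above the bench) with a bare shaft stub 25 mm across and 120 mm long through it. Origin: centre of the underside. The nipple leans towards the housing's -x.
- stand: Wooden block fixed to the bench, 85 x 85 x 30 mm, origin at the centre of its underside, with a 37 mm round hole 22 mm deep in its top, in which the coupler stands (lip 8 mm above the bench).
- tin: Blue tin, 68 mm across, 75 mm high, loose, standing; origin at the centre of its underside. Leave alone.
- spare_ring: Spare steel bearing ring, 52 mm across, 15 mm high, loose, lying flat; origin at the centre of its underside. Leave alone.
- offcut: Wooden offcut 100 x 45 x 20 mm, loose; origin at the centre of its underside. Leave alone.
- spanner: Steel spanner lying flat, loose, length along its x. Leave alone.
Mind the look-alikes: they are no part of the job. Of the things like the housing, leave any that is pink or purple; of the rest the larger one is meant.

How it is judged:
On the way, in this order (a step that is already met when the one before it is completed fails the run):
1. the coupler is gripped and lifted clear of its stand (height (world z) of coupler above 0.045 m and contact force between the fingers and coupler above 2 N), for 0.2 s.
2. the coupler has snapped over the nipple's head, square to it (z of nipple_head in the frame of coupler between 0.0175 and 0.026 m and angle between the z axis of coupler and the z axis of nipple, either way round below 0.14 rad and x of nipple_head in the frame of coupler between -0.003 and 0.003 m and y of nipple_head in the frame of coupler between -0.003 and 0.003 m), for 0.1 s.
At the end, for the whole second after the job is handed in: The coupler sits over the nipple head, its axis within 8 degrees of the nipple's and within 3 mm of its centre, the plunger pressed in by more than 5 of its 8 mm and pushing back on the nipple with more than 4 N, the fingers still gripping the coupler, at rest (value of joint plunger above 0.005 m and z of nipple_head in the frame of coupler between 0.0195 and 0.026 m and angle between the z axis of coupler and the z axis of nipple, either way round below 0.14 rad and x of nipple_head in the frame of coupler between -0.003 and 0.003 m and y of nipple_head in the frame of coupler between -0.003 and 0.003 m and contact force between coupler and nipple above 4 N and contact force between the fingers and coupler above 4 N and linear speed of coupler below 0.02 m/s); the arm keeps its last pose, push and grip.
It fails at once if the tin is moved by more than 20 mm (distance of tin from where it was at the start of the episode above 0.02 m).
It fails at once if the spare ring is moved by more than 20 mm (distance of spare_ring from where it was at the start of the episode above 0.02 m).
It fails at once if the offcut is moved by more than 20 mm (distance of offcut from where it was at the start of the episode above 0.02 m).
It fails at once if the spanner is moved by more than 20 mm (distance of spanner from where it was at the start of the episode above 0.02 m).
It also fails if it takes over 38 s, if anything falls off the work surface, if the arm or the gripper's body presses on something with over 40 N, if the wrist force passes 120 N, or if a joint passes its speed limit or range.

## Robot

A 6-joint arm with a two-finger parallel gripper is mounted at the origin on the work surface. World frame = base frame: x ahead of the robot, y to its left, z up, the work surface at z = 0. Lengths are in m, angles in rad, forces in N, time in s.
With the tool pointing down it reaches from about 0.325 to 0.75 m from the base axis. Payload 7.6 kg.
Tool frame: the origin (TCP) lies midway between the tips of the shut fingers; the grasp point (between the pads) lies pinch_z behind it (pinch_z is the distance from the TCP to the grasp point, in m); z points along the fingers, y is the line along which they close (so a half turn about z gives the same grasp; the last joint's range is limited). The gripper opens to 85 mm and grips with 20 to 120 N. Pads are 22 mm wide; open, the fingers measure 114 mm over their backs; the gripper's body (76 mm by 85 mm) begins 54 mm behind the grasp point. The pads swing forward as they close: fully open they stand 13 mm farther back than shut.
Start: joints at [1.271, 0.052, 1.401, -0, 1.689, -0.07], TCP at [0.12, 0.511, 0.231] pointing down, gripper open.
Joint ranges: [-2.9, 2.9], [-0.91, 2.17], [0.12, 2.37], [-1.06, 4.2], [0.26, 2.73], [-2.93, 2.93]. Speed limits (rad/s): [2.57, 2.57, 3.01, 3.14, 3.14, 3.14].

## Interface

Orientations are given as a rotation vector (axis times angle).
In Python, from rig import * gives the robot as it stands.
- The arm moves only by the tool send_rows, never from a script. Its argument "rows" is one flat list of numbers, 5 for each row, row after row: the shift along the world's x, y, z in cm, then the turn about the world's z in degrees, then the opening, from 0 (shut) to 1 (fully open). In form: [x, y, z, twist, hand, x, y, z, twist, hand, ...]. A call has 1 to 8 rows; each row is the pose to reach, as a shift and turn from the pose commanded when the call began; what a row does not reach only later rows make up. A row lasts 1/8 s, in which the tool goes at most 62.5 mm and 10.7 degrees, less where a joint would pass 70% of its speed; a pose out of reach is approached as far as the arm can. A call with a gripper value outside its range is refused whole. The fingers move at their own pace and stop on an object; the grip force is fixed at half the most. Time passes only in rows, so rows that repeat a pose let the fingers close. It gives the time, the measured TCP pose, the force and the opening at its end, in the units of the state.
- get_obs(): the state, without advancing time (a new reading comes with each control period).
- capture(name): name is "side" or "top"; returns a dict with "image" (420x560x3 uint8, red, green, blue), "z_map" (420x560 float32, m along the optical axis (not along the pixel's ray), 0 where there is no reading), "camera_matrix" (3x3 intrinsics, pixels), "rvec" (rotation vector, rad) and "tvec" (3), from world to camera coordinates, as OpenCV has them. Camera axes: x right, y down, z forward; pixel columns grow to the right and rows downward; lengths in m; the calibration is good to about 2 mm. A picture is of the moment at which its call begins.
- finish_job(): hands the job in, once; it reports no verdict.
Trained networks look in the newest picture that a camera, given by its name, has taken for a name from the list of things; names that differ only in an ending like _2 or _b are one class to them, and where a whole thing is asked for, a point or a joint stands for the part that bears it (a point fixed in the world has none). Each returns a list of dicts, best first, with "conf" (0 to 1); they miss things now and then, are a little off and sometimes report something else, mostly with a low value. They report only what shows in the picture. A call takes as long as a camera call. They do not tell look-alikes from the thing itself.
- look_for(camera, thing): "box" ([left, top, right, bottom] as shares, 0 to 1, of the picture: columns of its width, rows of its height, round what is visible of it).
- cut_out(camera, thing): "region" (420x560 bool, what is visible of it) and "box" ([left, top, right, bottom] as shares, 0 to 1, of the picture: columns of its width, rows of its height, round what is visible of it).
- pinpoint(camera, thing): "at" ([column, row] as shares, 0 to 1, of the picture: columns of its width, rows of its height: a listed point, or the origin of a listed thing).
The state is a dict: "clock": time; "joints": joint angles; "joint_vel": joint speeds; "joint_efforts": joint torques, N m; "ee_pos": TCP position; "ee_rot": TCP orientation; "ft_force": force on the tool from outside, world axes, zero at the start; "moment": the same for the moment, N m; "opening": finger opening in m.
Only numpy, scipy, OpenCV 4.12 (cv2) and the standard library are available. Lean on these libraries where they do the work, as an engineer would, in place of code of your own. Each camera call takes 0.05 s, during which the arm holds its last target. There are 200 camera calls.

## Working session

There is one attempt and no reset: what is moved stays moved. The work goes in short steps, Python scripts to look and compute and a tool call to move; the robot and the scene stay as the last step left them, time stands still between calls to the robot, and variables do not carry over. Pictures are saved under pics/ and viewed, on a budget of 10 in all, crops included, one or two more only if the job needs it, and the job is handed in when it is done.

Besides the shell and the picture viewer there is one more tool, called after ">>>" by a JSON object that holds its "op" and its "data". send_rows: Moves the arm, as the interface text tells. Its arguments: {"type":"object","properties":{"rows":{"type":"array","items":{"type":"number"}}},"required":["rows"]}

```bash
ls; mkdir -p pics; cat > h.py <<'E'
from rig import *
import numpy as np, cv2
def cam(c): 
    d=capture(c); R=cv2.Rodrigues(np.array(d["rvec"],float))[0]; d["R"]=R; d["t"]=np.array(d["tvec"],float).ravel(); d["K"]=np.array(d["camera_matrix"]); return d
def cloud(d):
    z=d["z_map"]; v,u=np.indices(z.shape); K=d["K"]
    P=np.stack([(u-K[0,2])/K[0,0]*z,(v-K[1,2])/K[1,1]*z,z],-1)
    W=(P-d["t"])@d["R"]; W[z==0]=np.nan; return W
def ray(d,uv,h):  # pixel -> world at height h
    r=d["R"].T@np.linalg.solve(d["K"],[uv[0],uv[1],1.]); o=-d["R"].T@d["t"]; return o+r*(h-o[2])/r[2]
E
python3 - <<'E'
from h import *
o=get_obs(); print({k:np.round(v,3) for k,v in o.items()})
for c in("side","top"):
    d=cam(c); W=cloud(d); print(c,"campos",np.round(-d["R"].T@d["t"],3))
    cv2.imwrite(f"pics/{c}0.png",cv2.cvtColor(d["image"],cv2.COLOR_RGB2BGR))
    for t in("coupler","nipple","housing","stand"):
        for r in cut_out(c,t):
            m=r["region"]; w=W[m]; w=w[~np.isnan(w[:,0])]
            print(t,round(r["conf"],2),np.round(np.array(r["box"])*[560,420,560,420]),np.round(np.median(w,0),3),np.round(np.percentile(w,[2,98],axis=0),3).tolist())
    for t,h in(("handle",.074),("nipple_head",.105),("nipple",.08),("housing",0),("stand",0),("mouth",.008)):
        for r in pinpoint(c,t):
            p=np.array(r["at"])*[560,420]; print("pt",t,round(r["conf"],2),p.round(),ray(d,p,h).round(4))
E
```

```text
pics
{'clock': np.float64(0.0), 'joints': array([ 1.271,  0.053,  1.402,  0.   ,  1.689, -0.07 ]), 'joint_vel': array([-0.   ,  0.   ,  0.   ,  0.001, -0.   , -0.   ]), 'joint_efforts': array([ 1.0000e-03, -3.8167e+01, -3.6019e+01, -0.0000e+00,  6.0000e-03,
        0.0000e+00]), 'ee_pos': array([0.119, 0.511, 0.23 ]), 'ee_rot': array([-3.600e-01, -3.121e+00,  2.000e-03]), 'ft_force': array([ 0.632, -1.11 ,  0.968]), 'moment': array([0.018, 0.005, 0.031]), 'opening': np.float64(0.085)}
side campos [ 0.102 -0.593  0.945]
coupler 0.62 [330. 248. 351. 271.] [ 0.616 -0.24   0.072] [[0.606, -0.252, 0.027], [0.634, -0.221, 0.103]]
housing 0.89 [223. 167. 262. 204.] [0.612 0.191 0.044] [[0.551, 0.147, 0.002], [0.694, 0.256, 0.106]]
housing 0.83 [220. 133. 261. 162.] [0.714 0.329 0.046] [[0.658, 0.285, 0.006], [0.789, 0.37, 0.103]]
housing 0.68 [179. 182. 207. 213.] [0.461 0.256 0.033] [[0.416, 0.223, 0.002], [0.521, 0.304, 0.079]]
stand 0.92 [320. 257. 362. 288.] [ 0.608 -0.251  0.029] [[0.574, -0.285, 0.004], [0.662, -0.189, 0.034]]
stand 0.67 [311. 187. 329. 220.] [ 0.729 -0.045  0.064] [[
[... 1756 characters left out ...]
] [0.5953 0.2038 0.105 ]
pt nipple_head 0.51 [174. 269.] [0.4457 0.2578 0.105 ]
pt nipple_head 0.39 [140. 160.] [0.7123 0.338  0.105 ]
pt nipple_head 0.32 [291. 151.] [ 0.7252 -0.0322  0.105 ]
pt nipple 0.57 [143. 159.] [0.719  0.3376 0.08  ]
pt nipple 0.53 [201. 202.] [0.6078 0.1963 0.08  ]
pt nipple 0.51 [254. 218.] [0.5649 0.0648 0.08  ]
pt nipple 0.42 [176. 263.] [0.4593 0.2591 0.08  ]
pt housing 0.92 [205. 197.] [0.6297 0.1994 0.    ]
pt housing 0.91 [255. 213.] [0.581  0.0648 0.    ]
pt housing 0.82 [151. 161.] [0.731  0.3426 0.    ]
pt housing 0.65 [179. 255.] [0.4737 0.2692 0.    ]
pt stand 0.97 [368. 195.] [ 0.6231 -0.2437  0.    ]
pt mouth 0.59 [362. 191.] [ 0.6327 -0.2253  0.008 ]
```

```bash
python3 - <<'E'
import cv2,numpy as np
t=cv2.imread("pics/top0.png"); s=cv2.imread("pics/side0.png")
cv2.imwrite("pics/v1.png",cv2.resize(t[110:300,100:410],None,fx=2.55,fy=2.55,interpolation=cv2.INTER_CUBIC))
cv2.imwrite("pics/v2.png",cv2.resize(s[110:310,150:400],None,fx=2.9,fy=2.9,interpolation=cv2.INTER_CUBIC))
E
```

```text
(no output)
```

View pics/v1.png

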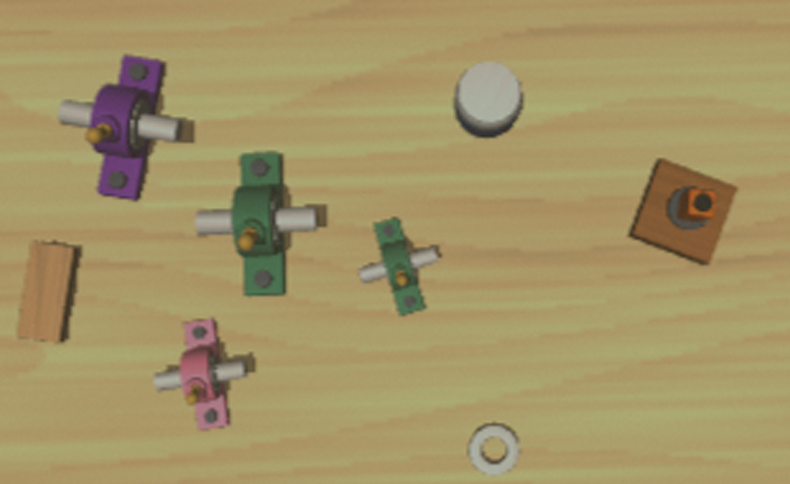

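View pics/v2.png

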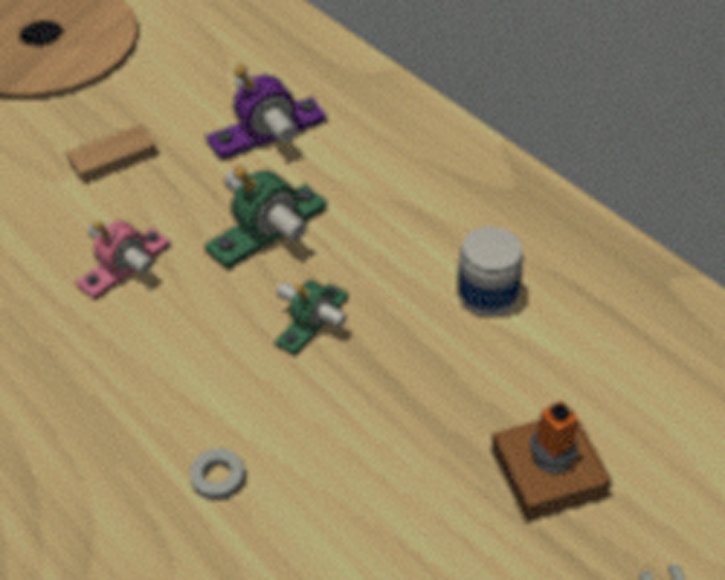

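```bash
cat >> h.py <<'E'
def pts(c,hs,lo,hi):
    """world points with hue range, sat>110 within box"""
    d=cam(c); W=cloud(d); H=cv2.cvtColor(d["image"],cv2.COLOR_RGB2HSV)
    m=(H[...,0]>=hs[0])&(H[...,0]<=hs[1])&(H[...,1]>=hs[2])&np.all((W>lo)&(W<hi),-1)
    return d,W,m,H
E
python3 - <<'E'
from h import *
for c in("side","top"):
    print(c)
    # handle
    d,W,m,H=pts(c,(0,14,150),(.55,-.32,.05),(.72,-.15,.12)); w=W[m]; print("orange",m.sum(),np.median(w,0).round(4),w.min(0).round(3),w.max(0).round(3))
    t=w[w[:,2]>.092]; print(" top",len(t),t.mean(0).round(4)); 
    if len(t)>4: print(cv2.minAreaRect((t[:,:2]*1000).astype(np.float32)))
    print(" button",[ (np.argwhere((H[...,2]<50)&np.all((W>(.58,-.29,.085))&(W<(.68,-.19,.12)),-1)).mean(0))])
    ss=W[np.all((W>(.53,-.34,.024))&(W<(.73,-.13,.036)),-1)]; print("standtop",cv2.minAreaRect((ss[:,:2]*1000).astype(np.float32)))
    # housing
    lo,hi=(.5,.1,.005),(.72,.29,.024)
    m=np.all((W>lo)&(W<hi),-1)&(H[...,0]>40)&(H[...,0]<90)&(H[...,1]>70); w=W[m]; print("base",m.sum(),np.median(w[:,2]),cv2.minAreaRect((w[:,:2]*1000).astype(np.float32)))
    # shaft: grey pixels height .03-.06
    m=np.all((W>(.5,.1,.035))&(W<(.72,.29,.06)),-1)&(H[...,1]<60)&(H[...,2]>90); w=W[m]; print("shaft",m.sum(),w.mean(0),"yaw",np.degrees(np.arctan2(-np.polyfit(w[:,1],w[:,0],1)[0],1)))
    # nipple
    m=np.all((W>(.5,.1,.07))&(W<(.72,.29,.13)),-1)&(H[...,0]>8)&(H[...,0]<28)&(H[...,1]>110); w=W[m]; print("brass",m.sum(),w.mean(0).round(4)); print(np.c_[np.argwhere(m)[:,::-1],w.round(3)*1000,H[m]].astype(int)[:70].tolist())
E
```

```text
side
orange 160 [ 0.6172 -0.2423  0.0851] [ 0.61  -0.249  0.052] [ 0.641 -0.221  0.105]
 top 63 [ 0.621  -0.2374  0.0979]
((624.3743896484375, -234.6098175048828), (26.24433135986328, 24.94188117980957), 81.52046203613281)
 button [array([251.61538462, 342.61538462])]
standtop ((625.3336181640625, -234.11476135253906), (89.26325988769531, 86.91472625732422), 68.41618347167969)
base 182 0.015732532815628735 ((623.490234375, 203.4982452392578), (147.29824829101562, 40.95514678955078), 1.424648642539978)
shaft 113 [0.62766137 0.18878153 0.05116802] yaw -18.98691575832898
brass 26 [0.6016 0.202  0.1008]
[[232, 167, 601, 210, 112, 20, 128, 161], [231, 168, 594, 205, 116, 19, 132, 157], [232, 168, 597, 205, 114, 19, 150, 163], [233, 168, 600, 203, 113, 20, 149, 151], [234, 168, 605, 205, 110, 20, 118, 147], [231, 169, 592, 203, 114, 19, 127, 149], [232, 169, 596, 202, 112, 19, 160, 150], [233, 169, 598, 201, 112, 20, 158, 140], [234, 169, 601, 199, 111, 19, 135, 128], [232, 170, 594, 200, 111, 19, 153, 123], [233, 170, 595, 196, 113, 20, 158, 113], [234, 170, 600, 198, 109, 19, 141, 94], [
[... 2407 characters left out ...]
5, 20, 132, 87], [193, 205, 598, 209, 109, 22, 130, 120], [194, 205, 598, 207, 112, 20, 163, 153], [195, 205, 598, 204, 113, 21, 163, 164], [196, 205, 598, 202, 110, 20, 161, 162], [197, 205, 598, 200, 111, 19, 160, 148], [198, 205, 598, 198, 107, 19, 155, 125], [199, 205, 601, 201, 75, 22, 123, 85], [194, 206, 596, 206, 113, 21, 151, 133], [195, 206, 596, 204, 111, 20, 159, 154], [196, 206, 595, 202, 113, 20, 159, 152], [197, 206, 596, 200, 107, 19, 161, 139], [198, 206, 596, 198, 108, 19, 151, 113], [195, 207, 593, 205, 110, 20, 151, 125], [196, 207, 593, 203, 108, 20, 156, 132], [197, 207, 593, 200, 108, 20, 152, 121]]<stdin>:8: RuntimeWarning: Mean of empty slice.
  ret = um.true_divide(
```

>>> {"op": "send_rows", "data": {"rows": [50.7,-74.5,-4,7,1,50.7,-74.5,-4,7,1,50.7,-74.5,-4,7,1,50.7,-74.5,-4,7,1,50.7,-74.5,-4,7,1,50.7,-74.5,-4,7,1,50.7,-74.5,-4,7,1,50.7,-74.5,-4,7,1]}}

```text
clock: 2.2
ee_pos: [0.4015, 0.0964, 0.2095]
ee_rot: [0.169, 3.136, 0.001]
ft_force: [0.4, 1.7, -0.3]
opening: 0.0855
```

```bash
python3 -c "
from h import *
o=get_obs();print(o['clock'],o['ee_pos'],o['ee_rot'],o['ft_force']); import rig; print([n for n in dir(rig) if 'pin' in n], getattr(rig,'pinch_z',None))"
```

```text
2.2 [0.40145866 0.09636855 0.20945972] [1.69063925e-01 3.13576838e+00 8.82712330e-04] [ 0.40865527  1.67538176 -0.32629696]
['pinch_z', 'pinpoint'] 0.0187
```

>>> {"op": "send_rows", "data": {"rows": [22.6,-33.2,-6,0,1,22.6,-33.2,-6,0,1,22.6,-33.2,-6,0,1,22.6,-33.2,-6,0,1,22.6,-33.2,-6,0,1,22.6,-33.2,-6,0,1,22.6,-33.2,-6,0,1,22.6,-33.2,-6,0,1]}}

```text
clock: 3.2
ee_pos: [0.6265, -0.2354, 0.1472]
ee_rot: [-0.172, -3.135, -0.001]
ft_force: [-0.3, 0.2, -0.7]
opening: 0.0851
```

```bash
python3 - <<'E'
from h import *
o=get_obs();print(o['ee_pos'],o['ee_rot'],o['ft_force'])
for c in("side","top"):
    d=cam(c); p=cv2.projectPoints(np.array([[.627,-.2345,.074]]),np.array(d["rvec"]),np.array(d["tvec"]),d["K"],None)[0].ravel().astype(int); print(p)
    im=cv2.cvtColor(d["image"],cv2.COLOR_RGB2BGR)[p[1]-45:p[1]+40,p[0]-50:p[0]+50]; a=cv2.resize(im,(400,340),interpolation=cv2.INTER_CUBIC)
    b=a if c=="side" else np.hstack([b,a])
cv2.imwrite("pics/v3.png",b)
E
```

```text
[ 0.62652122 -0.23540233  0.14723716] [-1.72439746e-01 -3.13464484e+00 -1.31806859e-03] [-0.26461788  0.20614316 -0.66853684]
[341 257]
[371 190]
```

View pics/v3.png

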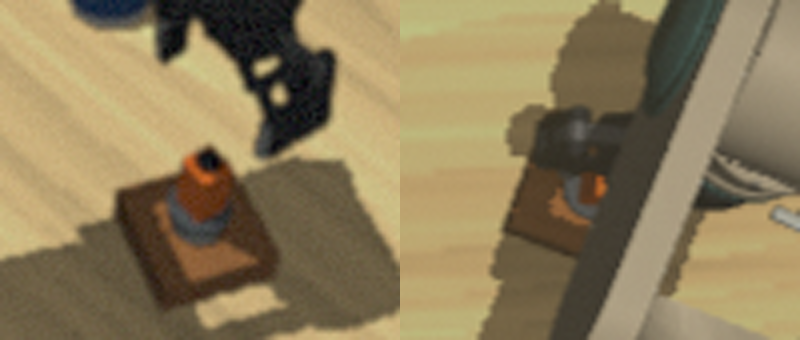

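>>> {"op": "send_rows", "data": {"rows": [0,0,-5,0,1,0,0,-9.2,0,1,0,0,-9.2,0,1,0,0,-9.2,0,0,0,0,-9.2,0,0,0,0,-9.2,0,0,0,0,-9.2,0,0,0,0,-9.2,0,0]}}

```text
clock: 4.3
ee_pos: [0.6272, -0.2338, 0.0587]
ee_rot: [0.169, 3.135, -0.001]
ft_force: [-1.3, 1.0, 5.2]
opening: 0.0253
```

>>> {"op": "send_rows", "data": {"rows": [0,0,0,0,0,0,0,0,0,0,0,0,2,0,0,0,0,4.5,0,0,0,0,4.5,0,0,0,0,4.5,0,0,0,0,4.5,0,0,0,0,4.5,0,0]}}

```text
clock: 5.3
ee_pos: [0.6262, -0.2336, 0.1011]
ee_rot: [-0.169, -3.135, -0.001]
ft_force: [0.2, -0.6, -3.1]
opening: 0.0253
```

```bash
python3 - <<'E'
from h import *
o=get_obs();print(o['ee_pos'],o['ee_rot'],o['ft_force'],o['opening'])
d=cam("side"); p=cv2.projectPoints(np.array([[.627,-.2345,.1]]),np.array(d["rvec"]),np.array(d["tvec"]),d["K"],None)[0].ravel().astype(int)
im=cv2.cvtColor(d["image"],cv2.COLOR_RGB2BGR)[p[1]-50:p[1]+50,p[0]-50:p[0]+50]; cv2.imwrite("pics/v4.png",cv2.resize(im,(500,500),interpolation=cv2.INTER_CUBIC))
E
```

```text
[ 0.62618914 -0.23356257  0.10105636] [-1.68965703e-01 -3.13540128e+00 -1.15993987e-03] [ 0.16200968 -0.61493386 -3.07147849] 0.02528395285075715
```

View pics/v4.png

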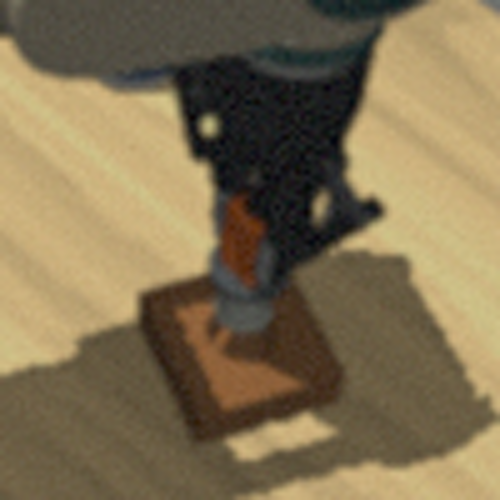

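>>> {"op": "send_rows", "data": {"rows": [0,0,-2,0,0,0,0,-3.5,0,0,0,0,-3.5,0,0,-0.4,0.04,-3.5,0,0,-0.7,0.07,-3.5,0,0,-1,0.11,-3.5,0,0,-1.3,0.14,-3.5,0,0,-1.3,0.14,-3.5,0,0]}}

```text
clock: 6.35
ee_pos: [0.6154, -0.2329, 0.0689]
ee_rot: [0.169, 3.13, -0.003]
ft_force: [8.2, -2.7, -6.5]
opening: 0.0254
```

>>> {"op": "send_rows", "data": {"rows": [-0.3,0.03,0,0,0,-0.6,0.06,0,0,0,-0.9,0.1,0,0,0,-1.2,0.13,0,0,0,-1.4,0.15,0,0,0,-1.5,0.16,0,0,0,-1.5,0.16,0,0,0,-1.5,0.16,0,0,0]}}

```text
clock: 7.35
ee_pos: [0.6012, -0.2314, 0.0694]
ee_rot: [0.168, 3.129, -0.003]
ft_force: [10.4, -1.8, -4.4]
opening: 0.0255
```

```bash
python3 - <<'E'
from h import *
o=get_obs();print(o['ee_pos'],o['ee_rot'],o['ft_force'],o['opening'])
d=cam("side"); p=cv2.projectPoints(np.array([[.61,-.2345,.07]]),np.array(d["rvec"]),np.array(d["tvec"]),d["K"],None)[0].ravel().astype(int)
im=cv2.cvtColor(d["image"],cv2.COLOR_RGB2BGR)[p[1]-40:p[1]+40,p[0]-40:p[0]+40]; cv2.imwrite("pics/v5.png",cv2.resize(im,(560,560),interpolation=cv2.INTER_CUBIC))
E
```

```text
[ 0.60118982 -0.23136414  0.06942344] [ 0.16824995  3.12865102 -0.00323899] [10.37316862 -1.83379301 -4.4471787 ] 0.0255337805360771
```

View pics/v5.png

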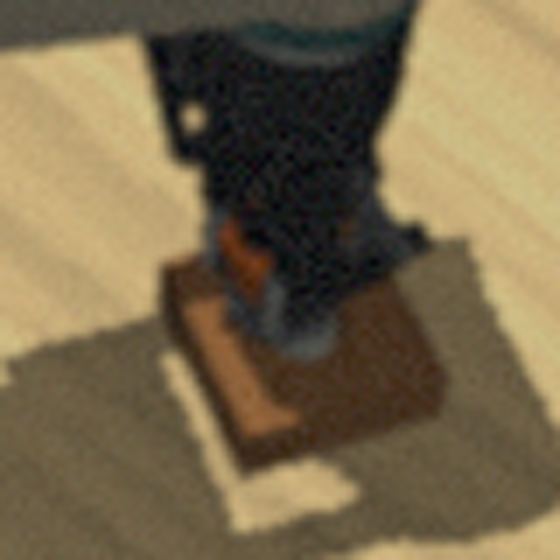

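>>> {"op": "send_rows", "data": {"rows": [0.2,0,3,0,0,0.2,0,6,0,0,-1,5,10.5,0,0,-3.7,43.4,10.5,7,0,-3.7,43.4,10.5,7,0,-3.7,43.4,10.5,7,0,-3.7,43.4,10.5,7,0,-3.7,43.4,10.5,7,0]}}

```text
clock: 8.4
ee_pos: [0.5665, 0.1285, 0.1725]
ee_rot: [-0.023, 3.14, 0.0]
ft_force: [1.4, -0.4, -3.0]
opening: 0.025
```

>>> {"op": "send_rows", "data": {"rows": [0,11,0,0,0,0,11,0,0,0,0,11,0,0,0,0,11,0,0,0]}}

```text
clock: 8.9
ee_pos: [0.5671, 0.2363, 0.1719]
ee_rot: [-0.023, 3.141, -0.0]
ft_force: [0.8, -0.4, -3.0]
opening: 0.0254
```

>>> {"op": "send_rows", "data": {"rows": [-0.35,-3.35,0,0,0,-0.35,-3.35,0,0,0,-0.35,-3.35,0,0,0]}}

```text
clock: 9.28
ee_pos: [0.5639, 0.2023, 0.1719]
ee_rot: [-0.02, 3.141, 0.001]
ft_force: [0.2, 0.7, -3.0]
opening: 0.025
```

```bash
python3 - <<'E'
from h import *
o=get_obs();print(o['ee_pos'],o['ee_rot'],o['ft_force'],o['opening'])
P=o['ee_pos']+[0,0,.0187]; a=np.array([-np.sin(.4),-.006,np.cos(.4)])
d=cam("side"); pr=lambda X:cv2.projectPoints(np.array(X,float).reshape(-1,3),np.array(d["rvec"]),np.array(d["tvec"]),d["K"],None)[0].reshape(-1,2)
p=pr(P)[0].astype(int); x0,y0=p-[45,40]
im=cv2.cvtColor(d["image"],cv2.COLOR_RGB2BGR)[y0:y0+80,x0:x0+90]; f=7; im=cv2.resize(im,None,fx=f,fy=f,interpolation=cv2.INTER_CUBIC)
E0=[P+a*s for s in(.027,-.025,-.067)]+[np.array([.5995,.2028,.105])]
print(pr(E0).round(1), x0,y0)
for q,c in zip(pr(E0),((255,255,0),(255,0,255),(0,0,255),(0,255,0))): cv2.circle(im,tuple(((q-[x0,y0]+.5)*f).astype(int)),3,c,-1)
cv2.imwrite("pics/v6.png",im)
W=cloud(d);H=cv2.cvtColor(d["image"],cv2.COLOR_RGB2HSV)
near=np.linalg.norm(W-P,axis=-1)<.11
m=near&(H[...,0]<14)&(H[...,1]>150); print("orange",m.sum(),np.median(W[m],0).round(4),W[m].min(0).round(3),W[m].max(0).round(3))
E
```

```text
[0.56386299 0.20229452 0.17186633] [-1.99923758e-02  3.14101219e+00  6.94599036e-04] [ 0.15103257  0.73203661 -3.0188659 ] 0.025045163046469945
[[216.8 148.8]
 [224.3 158.4]
 [230.  165.8]
 [233.2 170.1]] 175 113
orange 23 [0.5514 0.1969 0.2068] [0.547 0.189 0.168] [0.59  0.215 0.216]
```

View pics/v6.png

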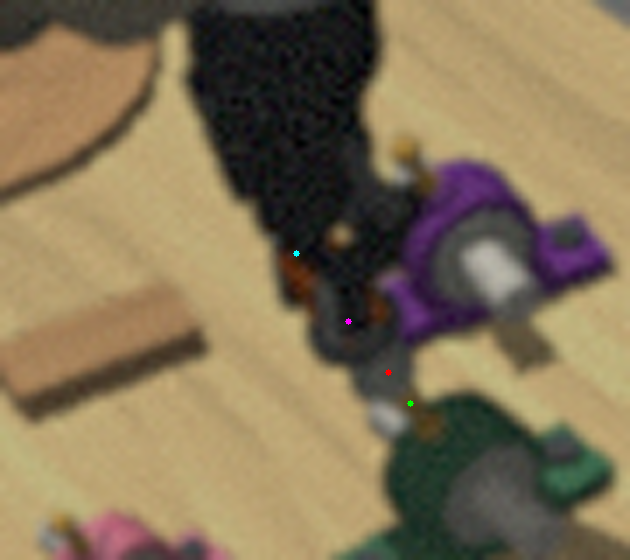

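```bash
cat > fit.py <<'E'
from h import *
from scipy.optimize import least_squares
def sdf(X):  # coupler frame, nose+flange
    r=np.hypot(X[:,0],X[:,1]); z=X[:,2]
    def cyl(r0,z0,z1):
        q=np.stack([r-r0,np.abs(z-(z0+z1)/2)-(z1-z0)/2],-1); return np.minimum(q.max(1),0)+np.linalg.norm(np.maximum(q,0),axis=1)
    box=np.stack([np.abs(X[:,0])-.013,np.abs(X[:,1])-.013,np.abs(z-.066)-.024],-1)
    b=np.minimum(box.max(1),0)+np.linalg.norm(np.maximum(box,0),axis=1)
    return np.min([cyl(.0165,0,.004),cyl(.014,.004,.036),cyl(.022,.036,.042),b],0)
def frame(p,yaw):
    t,ex,ey,ez,roll=p; Rz=cv2.Rodrigues(np.array([0,0,yaw]))[0]; Ry=cv2.Rodrigues(np.array([0,-t,0]))[0]; Rx=cv2.Rodrigues(np.array([roll,0,0]))[0]
    return Rz@Rx@Ry
def run(n=4,yaw=.012):
    o=get_obs(); P=o["ee_pos"]+[0,0,.0187]; Q=[]
    for c in("side","top"):
        k=0
        for i in range(n):
            d=cam(c); W=cloud(d); H=cv2.cvtColor(d["image"],cv2.COLOR_RGB2HSV)
            R=frame([.4,0,0,0,0],yaw); X=(W-P)@R+[0,0,.067]
            col=(H[...,1]<90)&(X[...,2]<.044)&(X[...,2]>-.012)|(H[...,0]<14)&(H[...,1]>150)&(X[...,2]>.04)&(X[...,2]<.1)
            m=(np.hypot(X[...,0],X[...,1])<.030)&col&(W[...,2]>.125); Q.append(W[m]); k+=m.sum()
        print(c,"pts",k)
    Q=np.concatenate(Q)
    res=lambda p:sdf((Q-P-p[1:4])@frame(p,yaw)+[0,0,.067])/.002
    pri=lambda p:np.array([0,p[1]/.003,p[2]/.003,p[3]/.006,p[4]/.05])*3
    for t0 in(.2,.4,.55):
        s=least_squares(lambda p:np.r_[res(p),pri(p)],[t0,0,0,0,0],loss="soft_l1"); J=np.linalg.inv(s.jac.T@s.jac)
        print("tilt deg",np.degrees(s.x[0]).round(2),"roll",np.degrees(s.x[4]).round(2),"offs mm",(s.x[1:4]*1e3).round(2),"cost",s.cost.round(1),"rms",np.median(np.abs(res(s.x)))*2)
    R=frame(s.x,yaw); print("lip centre",(P+s.x[1:4]-R[:,2]*.067).round(4),"axis",R[:,2].round(3))
if __name__=="__main__": run()
E
python3 fit.py
```

```text
Traceback (most recent call last):
  File "fit.py", line 30, in <module>
    if __name__=="__main__": run()
                             ~~~^^
  File "fit.py", line 19, in run
    R=frame([.4,0,0,0,0],yaw); X=(W-P)@R+[0,0,.067]
  File "fit.py", line 11, in frame
    t,ex,ey,ez,roll=p; Rz=cv2.Rodrigues(np.array([0,0,yaw]))[0]; Ry=cv2.Rodrigues(np.array([0,-t,0]))[0]; Rx=cv2.Rodrigues(np.array([roll,0,0]))[0]
                                                                                                             ~~~~~~~~~~~~~^^^^^^^^^^^^^^^^^^^^^^
cv2.error: OpenCV(4.12.0) /io/opencv/modules/calib3d/src/calibration_base.cpp:151: error: (-210:Unsupported format or combination of formats) The matrices must have 32f or 64f data type in function 'Rodrigues'
```

```bash
sed -i 's/np.array(\[roll,0,0\])/np.array([roll,0,0.])/' fit.py; python3 fit.py
```

```text
side pts 530
top pts 0
tilt deg 16.3 roll 2.22 offs mm [3.69 0.47 1.73] cost 138.1 rms 1.1170690341858935
tilt deg 16.51 roll 2.15 offs mm [3.62 0.54 1.58] cost 138.2 rms 1.0942855828866551
tilt deg 16.33 roll 2.42 offs mm [3.61 0.29 1.87] cost 138.0 rms 1.0648016688992907
lip centre [0.5862 0.2063 0.128 ] axis [-0.281 -0.044  0.959]
```

>>> {"op": "send_rows", "data": {"rows": [0.6,0.2,-0.3,0,0,0.6,0.2,-1,0,0,0.6,0.2,-1,0,0]}}

```text
clock: 10.15
ee_pos: [0.5692, 0.205, 0.16]
ee_rot: [0.023, -3.139, 0.001]
ft_force: [-0.0, 0.0, -2.3]
opening: 0.0251
```

```bash
sed -i 's/W\[...,2\]>.125/W[...,2]>.118/' fit.py; python3 - <<'E'
from fit import *
o=get_obs();print(o['ee_pos'],o['ft_force'])
run(3)
d=cam("side"); im=cv2.cvtColor(d["image"],cv2.COLOR_RGB2BGR)[135:195,200:260]; a=cv2.resize(im,(480,480),interpolation=cv2.INTER_CUBIC)
cv2.imwrite("pics/v7.png",a)
E
```

```text
[0.56917906 0.20503475 0.16004384] [-0.00935892  0.00260461 -2.34742308]
side pts 367
top pts 0
tilt deg 17.0 roll 1.31 offs mm [3.78 0.92 0.03] cost 92.5 rms 0.9049015916678046
tilt deg 16.97 roll 0.68 offs mm [ 3.74  1.44 -0.  ] cost 92.6 rms 0.8959960429646419
tilt deg 16.97 roll 0.68 offs mm [ 3.74  1.44 -0.  ] cost 92.6 rms 0.8959960371541231
lip centre [0.5925 0.2075 0.1147] axis [-0.292 -0.015  0.956]
```

View pics/v7.png

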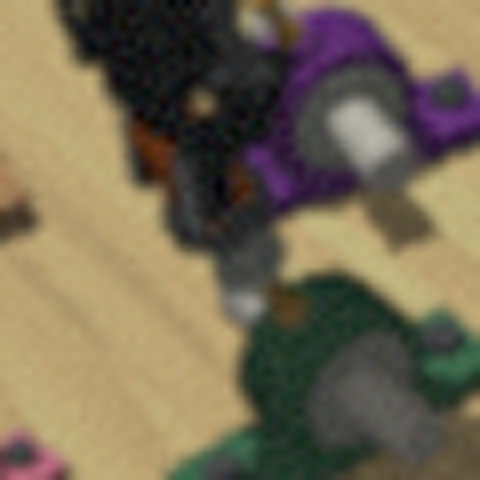

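>>> {"op": "send_rows", "data": {"rows": [0.2,-0.05,0,0,0,0.3,-0.05,-0.2,0,0,0.4,-0.05,-0.45,0,0,0.5,-0.05,-0.7,0,0,0.5,-0.05,-0.7,0,0]}}

```text
clock: 11.12
ee_pos: [0.5745, 0.2046, 0.1539]
ee_rot: [0.023, -3.141, 0.0]
ft_force: [-0.6, 0.0, -3.1]
opening: 0.0253
```

>>> {"op": "send_rows", "data": {"rows": [0.1,0,-0.2,0,0,0.2,0,-0.45,0,0,0.2,0,-0.45,0,0,0.2,0,-0.45,0,0]}}

```text
clock: 11.62
ee_pos: [0.5767, 0.2046, 0.1504]
ee_rot: [-0.023, 3.141, 0.0]
ft_force: [-2.7, -1.2, 3.3]
opening: 0.0255
```

>>> {"op": "send_rows", "data": {"rows": [0.1,0,-0.2,0,0,0.2,0,-0.4,0,0,0.2,0,-0.4,0,0]}}

```text
clock: 12.0
ee_pos: [0.5783, 0.2045, 0.1456]
ee_rot: [0.023, -3.141, 0.001]
ft_force: [-2.7, -1.7, 0.2]
opening: 0.0252
```

>>> {"op": "send_rows", "data": {"rows": [-0.2,0,0,0,0,-0.4,0,-0.1,0,0,-0.4,0,-0.3,0,0,-0.4,0,-0.3,0,0]}}

```text
clock: 12.5
ee_pos: [0.5752, 0.2047, 0.1433]
ee_rot: [-0.023, 3.14, 0.001]
ft_force: [4.1, -1.0, 1.5]
opening: 0.0255
```

```bash
sed -i 's/W\[...,2\]>.118/W[...,2]>.105/' fit.py; python3 fit.py
```

```text
side pts 416
top pts 0
tilt deg 16.08 roll 2.89 offs mm [ 3.34 -0.18  3.26] cost 114.6 rms 1.0805102803180575
tilt deg 17.87 roll 1.98 offs mm [ 3.51  0.59 -1.19] cost 117.9 rms 0.8969441980215195
tilt deg 17.87 roll 1.98 offs mm [ 3.51  0.59 -1.19] cost 117.9 rms 0.8969608674602516
lip centre [0.5992 0.2077 0.0971] axis [-0.307 -0.037  0.951]
```

>>> {"op": "send_rows", "data": {"rows": [-0.2,0,0,0,0,-0.4,0,-0.1,0,0,-0.5,0,-0.1,0,0,-0.5,0,-0.1,0,0]}}

```text
clock: 13.4
ee_pos: [0.5715, 0.2043, 0.1421]
ee_rot: [-0.022, 3.136, 0.0]
ft_force: [13.2, -1.5, -2.8]
opening: 0.0257
```

```bash
python3 fit.py
```

```text
side pts 409
top pts 0
tilt deg 20.46 roll 1.9 offs mm [ 4.12  0.56 -0.06] cost 110.1 rms 1.0148258991461225
tilt deg 20.86 roll 1.68 offs mm [ 3.8   0.71 -0.32] cost 109.6 rms 0.9981997938727071
tilt deg 20.86 roll 1.68 offs mm [ 3.8   0.71 -0.32] cost 109.6 rms 0.9981938145832633
lip centre [0.5991 0.2072 0.0979] axis [-0.356 -0.032  0.934]
```

>>> {"op": "send_rows", "data": {"rows": [-0.2,0,0,0,0,-0.1,0,-0.2,0,0,0.05,0,-0.4,0,0,0.1,0,-0.6,0,0,0.15,0,-0.7,0,0,0.15,0,-0.7,0,0]}}

```text
clock: 14.55
ee_pos: [0.5722, 0.2044, 0.1356]
ee_rot: [-0.022, 3.139, -0.0]
ft_force: [6.2, -2.9, 2.2]
opening: 0.0251
```

```bash
python3 fit.py
```

```text
side pts 356
top pts 0
tilt deg 21.97 roll 2.23 offs mm [ 4.35  0.69 -0.45] cost 118.4 rms 1.0649854956098803
tilt deg 21.97 roll 2.23 offs mm [ 4.35  0.69 -0.45] cost 118.4 rms 1.0649854892884014
tilt deg 24.93 roll 1.84 offs mm [ 2.54  1.   -1.28] cost 121.4 rms 0.9534479746830665
lip centre [0.6029 0.2077 0.0923] axis [-0.421 -0.034  0.906]
```

>>> {"op": "send_rows", "data": {"rows": [0.1,0,-0.2,0,0,0.2,0,-0.4,0,0,0.3,0,-0.6,0,0,0.3,0,-0.6,0,0]}}

```text
clock: 15.45
ee_pos: [0.5746, 0.2045, 0.1303]
ee_rot: [-0.022, 3.14, 0.0]
ft_force: [0.5, -3.2, 7.8]
opening: 0.0253
```

```bash
python3 fit.py
```

```text
side pts 325
top pts 0
tilt deg 19.78 roll 1.65 offs mm [4.63 0.79 1.65] cost 121.2 rms 1.189106499830204
tilt deg 20.22 roll 1.63 offs mm [4.59 0.79 1.17] cost 121.4 rms 1.1781460757780762
tilt deg 20.24 roll 1.6 offs mm [4.56 0.84 1.23] cost 121.4 rms 1.1703260342398845
lip centre [0.6023 0.2074 0.0874] axis [-0.346 -0.03   0.938]
```

>>> {"op": "send_rows", "data": {"rows": [0.05,0,-0.15,0,0,0.1,0,-0.3,0,0,0.1,0,-0.3,0,0]}}

```text
clock: 16.23
ee_pos: [0.5755, 0.2045, 0.1283]
ee_rot: [-0.023, 3.14, 0.0]
ft_force: [-2.4, -4.4, 11.8]
opening: 0.0255
```

>>> {"op": "send_rows", "data": {"rows": [0.05,0,-0.15,0,0,0.1,0,-0.3,0,0,0.1,0,-0.3,0,0]}}

```text
clock: 16.6
ee_pos: [0.5758, 0.2046, 0.128]
ee_rot: [-0.023, 3.14, 0.0]
ft_force: [-14.1, -6.9, 26.0]
opening: 0.0251
```

>>> {"op": "send_rows", "data": {"rows": [-0.1,-0.1,0.1,0,0,-0.1,-0.1,0.1,0,0,-0.1,-0.1,0.1,0,0]}}

```text
clock: 16.98
ee_pos: [0.5756, 0.2044, 0.1281]
ee_rot: [-0.024, 3.138, 0.003]
ft_force: [-6.2, -3.0, 20.2]
opening: 0.0252
```

```bash
python3 - <<'E'
from fit import *
run(6)
o=get_obs();print(o['ee_pos'],o['ft_force'],o['moment'])
a=np.zeros((420,560,3))
for i in range(8): d=cam("side"); a+=d["image"]/8
im=a[135:195,200:260,::-1].astype(np.uint8); cv2.imwrite("pics/v8.png",cv2.resize(im,(600,600),interpolation=cv2.INTER_CUBIC))
E
```

```text
side pts 453
top pts 0
tilt deg 19.93 roll 2.27 offs mm [4.56 0.67 0.22] cost 134.7 rms 1.120842807736541
tilt deg 19.93 roll 2.27 offs mm [4.56 0.67 0.22] cost 134.7 rms 1.1208428063570197
tilt deg 20.16 roll 2.22 offs mm [4.57 0.74 0.14] cost 134.7 rms 1.1099115245865252
lip centre [0.6032 0.2078 0.0841] axis [-0.344 -0.04   0.938]
[0.57553507 0.20440034 0.12809185] [-6.17134443 -2.4987581  20.64108308] [-0.45599422  0.65008676 -0.05274836]
```

View pics/v8.png

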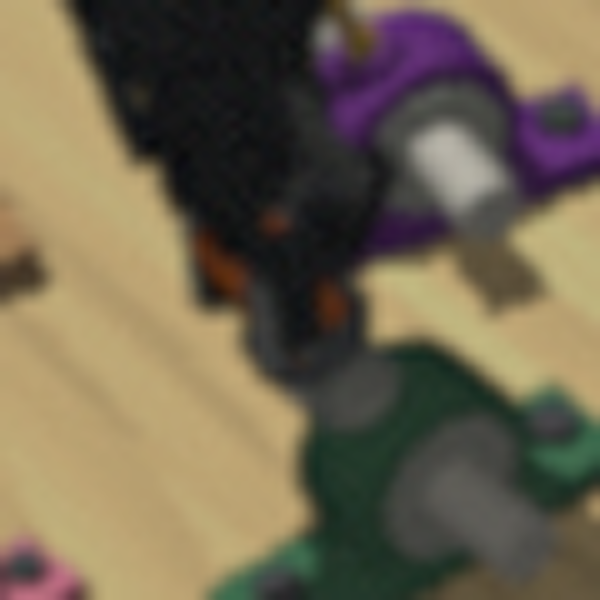

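>>> {"op": "send_rows", "data": {"rows": [0,0,0,0,0,0,0,0,0,0,0,0,0,0,0,0,0,0,0,0]}}

```text
clock: 18.48
ee_pos: [0.5756, 0.2044, 0.1281]
ee_rot: [-0.024, 3.138, 0.003]
ft_force: [-6.5, -2.3, 19.3]
opening: 0.0252
```

```bash
python3 - <<'E'
from h import *
o=get_obs();print(o['clock'],o['ee_pos'],o['ft_force'],o['opening'],np.abs(o['joint_vel']).max()); print(finish_job())
E
```

```text
18.475 [0.57555501 0.20438087 0.1280958 ] [-6.49526067 -2.33543934 19.26623419] 0.02520937038786821 0.001775818692987708
the job is handed in; nothing more can be done
None
```

The coupler is pressed onto the large green housing's nipple, and by my checks its plunger is fully home. I handed the job in at 18.5 s and got no verdict back. I viewed 8 of the 10 pictures.

The moves can't tilt the tool, so after lifting the coupler clear I lowered its nose back into the stand's hole. I then pushed sideways to pivot it in the grip, and trimmed the tilt against the nipple itself. After that I pushed along the nipple's axis until the force climbed from about 15 N to 32 N with almost no further travel, which I took as the plunger's stop. I then backed off slightly.

**Last checks**
- **Press:** the arm was holding about 23 N, roughly along the nipple's axis.
- **Grip:** the fingers were still shut on the handle at a 25 mm opening, and the arm was at rest.
- **Depth:** the camera fit put the lip at 84 mm height, where about 84 mm is expected when fully home. The last picture shows the nose just clear of the boss.
- **Other objects:** I saw no contact with the tin, ring, offcut or spanner, but did not measure them again.

**Where the checks disagreed**
- **Tilt:** the final fit gave about 20°, where 23° is wanted. Earlier fits gave 22–25°, and the limit is 8° off.
- **Sideways position:** the side camera put the coupler about 4–5 mm off the tool centre in x, and the fitted axis about 4 mm from my estimate of the nipple head. The limit is 3 mm. With the head inside the 19 mm bore it can only be about 1.5 mm off, so I put this down to calibration error.
- **Snap and plunger:** I inferred both from force and travel, because neither could be read directly.

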